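Clear the stray carton, then pack the dropper bottle

TASK

A teal carton has been left lying across the empty pocket of the brown packing tray. First lay it flat inside the blue tote; then take the amber bottle with the white cap and stand it upright on the floor of that pocket, setting it down gently rather than dropping it. The amber bottle with the black cap and the green bottle are not wanted.

Things in the scene. Friction and masses are not known exactly. Their poses are not given: they have to be found in the camera images.
- carton: Teal carton with a white band, a rigid closed box 120 x 42 x 42 mm, about 120 g, lying across the empty pocket on the tray's top, 42 mm above the table. Origin: centre of its underside; x along its 120 mm length, z up. (A white carton of the same size with a teal band lies elsewhere and is not part of the job.)
- bottle: Amber bottle with white cap and paper label, standing loose on the table in a row with two look-alikes (amber with black cap; green with white cap). Straight round body 36 mm in diameter from the base up to 72 mm, then shoulder and cap, 102 mm tall in all, about 120 g. Origin: centre of its underside; z is its upright axis.
- pocket (a point): Centre of the floor of the pocket to fill, 12 mm above the table; a square pocket 61 x 61 mm, 30 mm deep, open upward, in the brown packing tray (fixed, 150 x 210 mm, top 42 mm above the table). Axes of the tray: x along its 150 mm side, y along its 210 mm side, z up. The tray's other pocket, 110 mm to -y, holds a 49 mm wide jar standing 10 mm proud.
- tote: Blue open-topped tote, fixed to the table, 170 x 240 x 50 mm high outside, 4 mm walls and floor, empty. Origin: centre of its underside, on the table; x along its 170 mm side, y along its 240 mm side, z up.
Things that resemble listed ones, but are neither listed nor needed, are in the scene too. Several things have the shape of the carton; the one meant has the colours described above. What is shaped like the bottle but purple is not meant.

How it is judged (in metres and radians):
On the way, in this order (a step that is already met when the one before it is completed fails the run):
1. the teal carton lies flat in the blue tote, let go (x of carton in the frame of tote between -0.085 and 0.085 m and y of carton in the frame of tote between -0.12 and 0.12 m and z of carton in the frame of tote below 0.05 m and angle between carton's own x axis and vertical between 1.39 and 1.75 rad and contact force between the fingers and carton below 0.1 N), for 0.2 s.
2. the amber white-capped bottle stands in the cleared pocket, let go (horizontal distance between bottle and pocket below 0.018 m and z of bottle in the frame of pocket between -0.008 and 0.008 m and angle between bottle's own z axis and vertical below 0.17 rad and contact force between the fingers and bottle below 0.1 N), for 0.2 s.
At the end, for the whole second after the job is handed in: The teal carton lies inside the tote's walls, level within 10 degrees, underside under 50 mm up; the amber white-capped bottle stands in the pocket, within 18 mm of its centre and 8 mm of its floor, upright within 10 degrees; both at rest (x of carton in the frame of tote between -0.085 and 0.085 m and y of carton in the frame of tote between -0.12 and 0.12 m and z of carton in the frame of tote below 0.05 m and angle between carton's own x axis and vertical between 1.39 and 1.75 rad and horizontal distance between bottle and pocket below 0.018 m and z of bottle in the frame of pocket between -0.008 and 0.008 m and angle between bottle's own z axis and vertical below 0.17 rad and linear speed of each of bottle, carton below 0.03 m/s); the robot touches nothing.
It fails at once if the bottle is dropped or thrown: moving faster than 0.6 m/s (a fall of about 18 mm) while the fingers do not touch it (contact force between the fingers and bottle below 0.1 N and linear speed of bottle above 0.6 m/s).
It also fails if it takes over 64 s, if anything falls off the work surface, if the arm or the gripper's body presses on something with over 40 N, if the wrist force passes 120 N, or if a joint passes its speed limit or range.

ROBOT

A 6-joint arm with a two-finger parallel gripper is mounted at the origin on the work surface. World frame = base frame: x ahead of the robot, y to its left, z up, the work surface at z = 0. Lengths are in mm, angles in degrees, forces in N, time in s.
With the tool pointing down it reaches from about 350 to 850 mm from the base axis. Payload 8.1 kg.
Tool frame: the origin (TCP) lies at the centre of the arm's flange, where the gripper is bolted on; the fingertips stand 173 mm ahead of it and the grasp point (between the pads) lies 155 mm ahead of it; z points along the fingers, y is the line along which they close (so a half turn about z gives the same grasp; the last joint's range is limited). The gripper opens to 85 mm and grips with 20 to 120 N. Pads are 22 mm wide; open, the fingers measure 114 mm over their backs; the gripper's body (76 mm by 85 mm) begins 54 mm behind the grasp point. The pads swing forward as they close: fully open they stand 13 mm farther back than shut.
Start: joints at [-75.31, 7.471, 85.268, -0, 87.261, -4.893], TCP at [201.131, -565.29, 404.692] pointing down, gripper open.
Joint ranges: [-169.43, 169.43], [-51.17, 129.36], [1.28, 143.12], [-76.62, 256.62], [0, 156.53], [-152.29, 152.29]. Speed limits (degrees/s): [136.94, 136.94, 159.86, 180, 180, 180].

INTERFACE

Orientations are given as [roll, pitch, yaw] about the fixed x, y, z axes, in that order (R = Rz(yaw) Ry(pitch) Rx(roll)).
In Python, from bench import * gives the robot as it stands.
- The arm moves only by the shell command python3 -m jog 'ROWS' [FORCE]. ROWS is text: rows parted by semicolons, each of 7 numbers parted by spaces: the shift along the tool's x, y, z scaled (see below), then the turn, a rotation vector about the tool's x, y, z scaled (see below), then the closure, from -1 (fully open) to 1 (shut). In form: tx ty tz wx wy wz hand; .... A call has 1 to 5 rows; each row shifts and turns the commanded pose from where the row before left it, along the tool's axes as they then stand; what a row does not reach is not made up. The controller multiplies each number of a shift by 0.1 m and each number of a turn by 60 degrees. A row lasts 1/8 s, in which the tool goes at most 62.5 mm and 10.7 degrees, less where a joint would pass 70% of its speed; a pose out of reach is approached as far as the arm can. A call with a number of a shift or a turn outside -1 to 1 is refused whole. A call with a gripper value outside its range is refused whole. The fingers move at their own pace and stop on an object; FORCE is the grip in N (left out, the last holds). Time passes only in rows, so rows that do not move let the fingers close. It gives the time, the measured TCP pose, the force, the opening and the grip force at its end, in the units of the state.
- sense(): the state, without advancing time (a new reading comes with each control period).
- snapshot(name): name is "scene" or "top"; returns a dict with "img" (480x640x3 uint8, red, green, blue), "fx", "fy", "cx", "cy" (pixels), "dist" ([k1, k2, p1, p2, k3] as OpenCV has them; the pictures are not rectified), "extrinsics" (4x4, takes a point from camera to world coordinates). Camera axes: x right, y down, z forward; pixel columns grow to the right and rows downward; lengths in mm; the calibration is good to about 2 mm. A picture is of the moment at which its call begins. There is no depth.
- hand_in(): hands the job in; it is judged then, once.
The state is a dict: "time": time; "joint_pos": joint angles; "qd": joint speeds; "joint_efforts": joint torques, N m; "tool_pos": TCP position; "tcp_rot": TCP orientation; "ft_force": force on the tool from outside, world axes, zero at the start; "wrist_torque": the same for the moment, N m; "finger_gap": finger opening in mm; "grip_force": force on a finger pad.
Only numpy, scipy, OpenCV 4.12 (cv2) and the standard library are available. Lean on these libraries where they do the work, as an engineer would, in place of code of your own. Each camera call takes 0.05 s, during which the arm holds its last target. There are 200 camera calls.

## Working session

There is one attempt and no reset: what is moved stays moved. The work goes in short steps, Python scripts to look and compute and a shell command to move; the robot and the scene stay as the last step left them, time stands still between calls to the robot, and variables do not carry over. Pictures are saved under pics/ and viewed, at most 10 in all, crops included, and the job is handed in when it is done.

```bash
mkdir -p pics; ls
python3 - <<'E'
from bench import *
import cv2,numpy as np
for n in("scene","top"):
    s=snapshot(n);cv2.imwrite(f"pics/{n}0.png",s["img"][:,:,::-1]);print(n,s["fx"],s["cx"],s["cy"],s["dist"],np.round(s["extrinsics"],3).tolist())
s=sense();print(s)
E
```

```text
pics
scene 604.2711243965331 314.0548725183379 247.1833473052616 [0.02539363 0.         0.         0.         0.        ] [[-0.41, 0.632, -0.658, 1442.939], [0.912, 0.291, -0.289, 372.854], [0.008, -0.718, -0.696, 1115.812], [0.0, 0.0, 0.0, 1.0]]
top 443.085412238413 317.4609952249151 231.84546031786414 [-0.05307755  0.          0.          0.          0.        ] [[0.029, -0.998, 0.054, 430.905], [-1.0, -0.029, -0.004, -74.122], [0.005, -0.054, -0.999, 922.722], [0.0, 0.0, 0.0, 1.0]]
{'time': 0.1, 'joint_pos': array([-7.53089279e+01,  7.51053496e+00,  8.53235063e+01, -1.37488120e-03,
        8.72619455e+01, -4.89087267e+00]), 'qd': array([ 0.02590857, -0.10674119, -0.21023075, -0.02741402,  0.04406579,
       -0.03570803]), 'joint_efforts': array([ 7.68061291e-04, -5.70953500e+01, -5.01940727e+01, -1.11367062e-04,
        8.12692917e-03,  3.26215820e-05]), 'tool_pos': array([ 201.077703  , -565.08057265,  403.74718526]), 'tcp_rot': array([-1.79904246e+02, -6.81545764e-03,  1.95820060e+01]), 'ft_force': array([-0.53390031,  0.36258652,  0.51543959]), 'wrist_torque': array([-0.02360958,  0.0270095 , -0.01968798]), 'grip_force': 0.0, 'finger_gap': 85.38637906907036}
```

View pics/scene0.png

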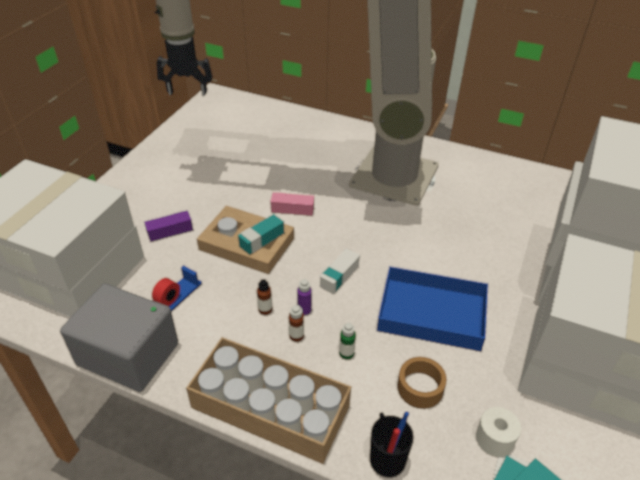

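View pics/top0.png

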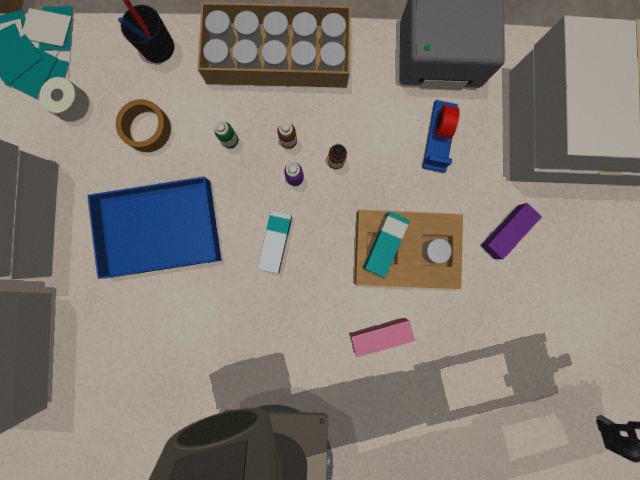

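The scene picture shows the teal carton at (262,233) across the tray. The three small bottles plus a purple one are at (265,297) black cap, (296,322) amber with white cap, (347,340) green and (304,297) purple.
In the top picture these are the carton (387,245), tote (155,228), tray (410,249), amber/white (287,134), amber/black (338,156), green (226,134) and purple (294,174).
The candidate cartons in the top picture are teal with white band (387,245), white with teal band (275,242), pink (382,337) and purple (512,231). The first one matches the description. I'll confirm the carton and bottle in one enlarged crop.

```bash
cat > h.py <<'E'
from bench import *
import cv2,numpy as np
def K(s): return np.array([[s["fx"],0,s["cx"]],[0,s["fy"],s["cy"]],[0,0,1.]])
def ray(s,p):
    u=cv2.undistortPoints(np.array(p,float).reshape(1,1,2),K(s),np.array(s["dist"],float))[0,0]
    E=np.array(s["extrinsics"]);return E[:3,3],E[:3,:3]@np.array([u[0],u[1],1.])
def plane(s,p,z):
    o,d=ray(s,p);return o+d*(z-o[2])/d[2]
def tri(s1,p1,s2,p2):
    o1,d1=ray(s1,p1);o2,d2=ray(s2,p2)
    t=np.linalg.lstsq(np.c_[d1,-d2],o2-o1,rcond=None)[0]
    a=o1+t[0]*d1;b=o2+t[1]*d2
    return (a+b)/2,np.linalg.norm(a-b)
def proj(s,P):
    E=np.linalg.inv(np.array(s["extrinsics"]))
    return cv2.projectPoints(np.array(P,float).reshape(-1,1,3),cv2.Rodrigues(E[:3,:3])[0],E[:3,3],K(s),np.array(s["dist"],float))[0][:,0]
def mask(s,lo,hi,box):
    h=cv2.cvtColor(s["img"],cv2.COLOR_RGB2HSV);m=cv2.inRange(h,np.array(lo),np.array(hi));o=np.zeros_like(m)
    x0,y0,x1,y1=box;o[y0:y1,x0:x1]=m[y0:y1,x0:x1];return o
def big(m):
    c=max(cv2.findContours(m,cv2.RETR_EXTERNAL,cv2.CHAIN_APPROX_NONE)[0],key=cv2.contourArea)
    return c
E
python3 - <<'E'
from h import *
T=snapshot("top");S=snapshot("scene")
def crop(s,cx,cy,w=80,h=60): return cv2.resize(s["img"][cy-h//2:cy+h//2,cx-w//2:cx+w//2],(400,300),interpolation=cv2.INTER_CUBIC)
a=np.vstack([np.hstack([crop(T,387,245,104,78),crop(S,258,238,104,78)]),np.hstack([crop(T,295,150,104,78),crop(S,300,315,104,78)])])
cv2.imwrite("pics/crop.png",a[:,:,::-1])
# masks
for n,s,b in(("T",T,(355,205,420,285)),("S",S,(230,205,292,260))):
    c=big(mask(s,(80,80,40),(100,255,255),b));r=cv2.minAreaRect(c);print(n,"teal",cv2.contourArea(c),r,cv2.boxPoints(r).round(1).tolist())
c=big(mask(T,(105,120,40),(125,255,255),(80,170,230,285)));r=cv2.minAreaRect(c);bx=cv2.boxPoints(r)
print("tote",r,[plane(T,p,50).round(0).tolist() for p in bx])
c=big(mask(T,(5,60,40),(25,255,255),(345,200,475,295)));r=cv2.minAreaRect(c);print("tray",r,[plane(T,p,42).round(0).tolist() for p in cv2.boxPoints(r)])
for n,s,p in(("T",T,(287,130)),("S",S,(296,311))):
    h=cv2.cvtColor(s["img"],cv2.COLOR_RGB2HSV);y=slice(p[1]-14,p[1]+28);print(n);print(h[y,p[0]].tolist())
E
```

```text
T teal 952.5 ((382.0294494628906, 253.38235473632812), (24.1229305267334, 42.145355224609375), 23.498565673828125) [[362.6000061035156, 267.8999938964844], [379.3999938964844, 229.1999969482422], [401.5, 238.89999389648438], [384.70001220703125, 277.5]]
S teal 476.5 ((269.6000061035156, 228.80001831054688), (21.085901260375977, 28.279916763305664), 60.2551155090332) [[252.10000610351562, 226.6999969482422], [276.6000061035156, 212.60000610351562], [287.1000061035156, 230.89999389648438], [262.6000061035156, 245.0]]
tote ((153.07223510742188, 227.2196502685547), (84.99996948242188, 125.0670394897461), 81.25383758544922) [[539.0, 392.0, 50.0], [583.0, 143.0, 50.0], [417.0, 110.0, 50.0], [372.0, 356.0, 50.0]]
tray ((408.6476135253906, 248.88356018066406), (107.48192596435547, 76.05911254882812), 2.337306022644043) [[376.0, -152.0, 42.0], [527.0, -154.0, 42.0], [525.0, -371.0, 42.0], [372.0, -366.0, 42.0]]
T
[[14, 37, 173], [14, 38, 174], [16, 41, 170], [13, 34, 172], [15, 38, 173], [16, 33, 171], [25, 20, 166], [25, 18, 158], [25, 21, 159], [21, 22, 163], [24, 22, 166], [21, 21, 168], [
[... 369 characters left out ...]
, 176], [17, 28, 176], [15, 35, 176], [16, 36, 175], [17, 34, 175]]
S
[[14, 29, 176], [13, 28, 173], [12, 29, 175], [14, 29, 175], [15, 29, 173], [14, 31, 171], [14, 28, 172], [16, 25, 172], [21, 22, 182], [24, 20, 189], [25, 22, 194], [28, 20, 194], [26, 20, 191], [26, 22, 177], [26, 23, 154], [25, 23, 146], [26, 22, 162], [24, 23, 168], [28, 22, 151], [26, 27, 131], [21, 34, 121], [12, 58, 109], [9, 120, 102], [10, 163, 108], [10, 175, 109], [9, 184, 97], [11, 194, 79], [11, 199, 68], [10, 175, 70], [11, 128, 80], [15, 70, 102], [19, 45, 125], [23, 37, 139], [25, 35, 137], [23, 33, 139], [25, 33, 140], [25, 33, 140], [25, 33, 140], [25, 33, 140], [24, 36, 136], [20, 44, 123], [15, 80, 96]]
```

View pics/crop.png

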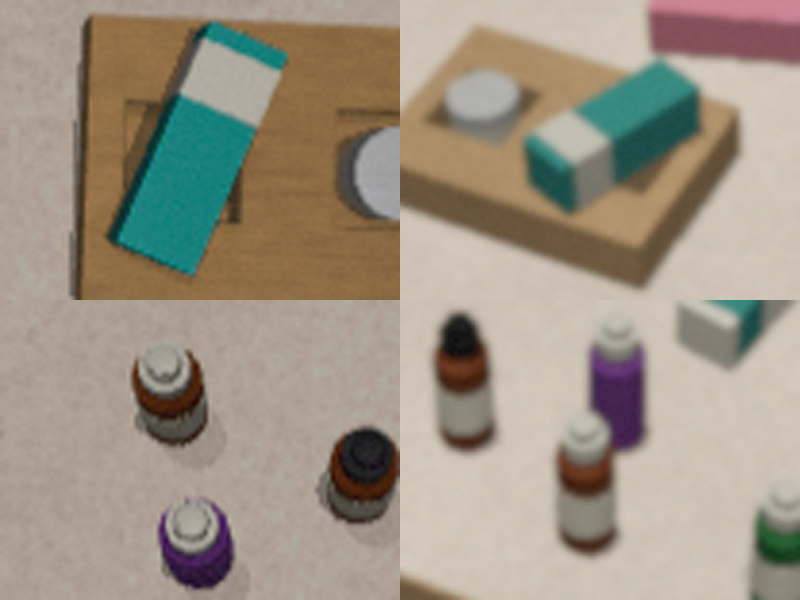

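The crop confirms both. The carton is teal with a white band at its far end (top (400,215), scene (245,240)). The target bottle has an amber body, white cap and paper label (top (286,127), scene (296,308)), and the black, green and purple ones are ruled out. Next I triangulate.

Run:
```python
from h import *
T=snapshot("top");S=snapshot("scene")
f=lambda a:np.round(a,1).tolist()
C=[]
for p,q in(((390.4,211.7),(251.5,243.7)),((409.6,221.6),(239,237.5)),((364.4,268.4),(283.2,222.4)),((385.7,277),(273.6,214.6))):
    X,e=tri(T,p,S,q);print("carton",f(X),round(e,1),"plane84",f(plane(T,p,84)),f(plane(S,q,84)));C.append(plane(T,p,84)[:2])
C=np.array(C);d=C[:2].mean(0)-C[2:].mean(0);print("carton ctr",C.mean(0),np.linalg.norm(d),np.degrees(np.arctan2(d[1],d[0])))
X,e=tri(T,(286.4,127.1),S,(296.4,308.5));print("bottle cap",f(X),e,f(plane(T,(286.4,127.1),102)),f(plane(S,(296.4,308.5),102)))
for n,s,b in(("T",T,(270,110,306,155)),("S",S,(282,300,312,345))):
    c=mask(s,(0,120,40),(18,255,255),b);m=cv2.moments(c);print("amber",n,m["m10"]/m["m00"],m["m01"]/m["m00"])
for p,q in(((358.4,209.9),(268.9,261.4)),((356,287),(293.9,228.1))):
    X,e=tri(T,p,S,q);print("tray",f(X),round(e,1),f(plane(T,p,42)))
print("pocket corners",f(plane(T,(367.5,232),42)),f(plane(T,(397.4,263.7),42)))
m=big(mask(T,(90,0,100),(179,50,255),(422,235,458,268)));(c,r)=cv2.minEnclosingCircle(m);print("jar",c,r,f(plane(T,c,52)))
# tray edges through top-face
s=sense();print(s["tool_pos"],s["tcp_rot"],s["joint_pos"])
```

```text
carton [516.8, -210.3, 78.7] 11.9 plane84 [518.5, -215.0, 84.0] [520.4, -201.3, 84.0]
carton [500.8, -252.3, 69.1] 6.2 plane84 [500.7, -252.1, 84.0] [513.7, -240.2, 84.0]
carton [409.3, -169.0, 76.4] 0.5 plane84 [409.4, -167.9, 84.0] [417.0, -165.3, 84.0]
carton [393.2, -207.8, 76.5] 4.5 plane84 [394.3, -208.7, 84.0] [400.2, -201.4, 84.0]
carton ctr [ 455.735645   -210.92801009] 116.81461841168523 -22.78856111490375
bottle cap [671.7, -9.9, 95.3] 5.6006109987993975 [670.9, -12.9, 102.0] [675.8, -4.7, 102.0]
amber T 287.2719298245614 136.32456140350877
amber S 296.0693069306931 324.029702970297
tray [523.5, -155.8, 44.3] 4.1 [524.5, -157.9, 42.0]
tray [370.2, -158.2, 28.4] 0.1 [371.1, -156.9, 42.0]
pocket corners [480.9, -177.1, 42.0] [419.5, -238.2, 42.0]
jar (438.4375, 250.5) 12.065190315246582 [447.9, -317.2, 52.0]
[ 201.09412715 -565.21196486  404.32459969] [-1.79961510e+02 -3.80875239e-03  1.95818406e+01] [-7.53112027e+01  7.48671963e+00  8.52892029e+01  5.12439849e-04
  8.72627518e+01 -4.89306923e+00]
```

Top-view results, with heights agreeing with the text to within measuring error:

| Thing | x (mm) | y (mm) | z (mm) | yaw (deg) |
|---|---|---|---|---|
| Carton | 456 | -211 | top 84 | -23 |
| Pocket | 450 | -208 | floor 12 (text, not measured) | ~0 |
| Bottle | 671 | -12 | – | – |
| Tote | 478 | 250 | – | 10 |

I'm moving above the carton.

```bash
python3 -m jog '0.45 -0.31 0.13 0 0 0 -1;0.45 -0.31 0.13 0 0 0 -1;0.45 -0.31 0.13 0 0 0 -1;0.45 -0.31 0.13 0 0 0 -1' && python3 -m jog '0.45 -0.31 0.13 0 0 0 -1;0.45 -0.31 0.13 0 0 0 -1;0.45 -0.31 0.13 0 0 0 -1;0.45 -0.31 0.13 0 0 0 -1' && python3 -m jog '0 0 0 0 0 0.141 -1;0 0 0 0 0 0.141 -1;0 0 0 0 0 0.141 -1;0 0 0 0 0 0.141 -1;0 0 0 0 0 0.141 -1'&& python3 -m jog '0 0 0 0 0 0 -1;0 0 0 0 0 0 -1'
cat >> h.py <<'E'
from scipy.spatial.transform import Rotation as Ro
def go(x,y,z,yaw):
    s=sense();R=Ro.from_euler('xyz',s["tcp_rot"],degrees=True)
    d=R.inv().apply(np.array([x,y,z])-s["tool_pos"])/100
    w=(R.inv()*Ro.from_euler('xyz',[180,0,yaw],degrees=True)).as_rotvec(degrees=True)/60
    print("at",s["tool_pos"].round(1),s["tcp_rot"].round(2),"t",round(s["time"],2),"shift",d.round(3),"turn",w.round(3))
E
python3 - <<'E'
from h import *
go(456,-211,225,-22.8)
for n in("top","scene"):
    s=snapshot(n);X=proj(s,[[456,-211,250]])[0];x,y=X.astype(int);print(X)
    cv2.imwrite(f"pics/over_{n}.png",cv2.resize(s["img"][y-75:y+75,x-100:x+100,::-1],(400,300)))
a=np.hstack([cv2.imread("pics/over_top.png"),cv2.imread("pics/over_scene.png")]);cv2.imwrite("pics/over.png",a)
E
```

```text
time: 0.8
tool_pos: [329.9, -386.6, 352.4]
tcp_rot: [180.0, -0.0, 19.6]
ft_force: [0.7, -0.4, 0.9]
finger_gap: 85.5
grip_force: 0.0
time: 1.3
tool_pos: [458.0, -209.4, 300.6]
tcp_rot: [180.0, -0.0, 19.6]
ft_force: [1.2, -1.1, 0.8]
finger_gap: 85.3
grip_force: 0.0
time: 1.92
tool_pos: [457.2, -210.9, 300.7]
tcp_rot: [-180.0, -0.0, -23.0]
ft_force: [0.4, 0.1, -0.4]
finger_gap: 85.4
grip_force: 0.0
time: 2.17
tool_pos: [457.2, -211.0, 300.7]
tcp_rot: [180.0, -0.0, -22.5]
ft_force: [-0.1, 0.9, 0.3]
finger_gap: 85.4
grip_force: 0.0
at [ 457.2 -211.   300.7] [180.    -0.   -22.53] t 2.17 shift [-0.011  0.005  0.757] turn [ 0.    -0.     0.005]
[405.41172029 241.6839807 ]
[256.45504237 174.21282457]
```

View pics/over.png

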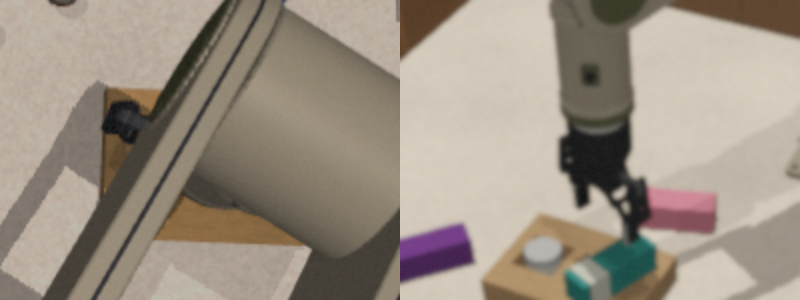

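The picture shows the gripper centred over the carton, with its fingers straddling it at scene crop (583..628, 205..235). Descending and gripping.

```bash
python3 -m jog '0 0 0.25 0 0 0 -1;0 0 0.25 0 0 0 -1;0 0 0.25 0 0 0 -1;0 0 0 0 0 0 -1' && python3 -m jog '0 0 0 0 0 0 1;0 0 0 0 0 0 1;0 0 0 0 0 0 1;0 0 0 0 0 0 1' 45 && python3 -m jog '0 0 0 0 0 0 1;0 0 0 0 0 0 1;0 0 0 0 0 0 1'
```

```text
time: 2.78
tool_pos: [456.1, -210.3, 223.6]
tcp_rot: [-180.0, 0.3, -22.7]
ft_force: [0.3, 0.1, 0.7]
finger_gap: 85.0
grip_force: 0.0
time: 3.28
tool_pos: [457.8, -211.3, 227.2]
tcp_rot: [180.0, -0.1, -22.7]
ft_force: [-0.4, 0.9, 7.1]
finger_gap: 41.0
grip_force: 46.8
time: 3.65
tool_pos: [457.9, -211.3, 227.2]
tcp_rot: [180.0, -0.1, -22.7]
ft_force: [-1.8, -0.1, 5.9]
finger_gap: 41.3
grip_force: 46.8
```

```bash
python3 -m jog '0 0 -0.2 0 0 0 1;0 0 -0.3 0 0 0 1;0 0 -0.3 0 0 0 1' && python3 -m jog '-0.177 -0.481 0 0 0 0 1;-0.177 -0.481 0 0 0 0 1;-0.177 -0.481 0 0 0 0 1;-0.177 -0.481 0 0 0 0 1;-0.177 -0.481 0 0 0 0 1' && python3 -m jog '-0.177 -0.481 0 0 0 0 1;-0.177 -0.481 0 0 0 0 1;-0.177 -0.481 0 0 0 0 1;-0.177 -0.481 0 0 0 0 1;0 0 0 0 0 0 1' && python3 -m jog '0 0 0 0 0 -0.17 1;0 0 0 0 0 -0.17 1;0 0 0 0 0 -0.17 1;0 0 0 0 0 -0.17 1;0 0 0 0 0 -0.17 1' && python3 -m jog '0 0 0 0 0 -0.17 1;0 0 0 0 0 -0.17 1;0 0 0 0 0 -0.17 1;0 0 0 0 0 -0.17 1;0 0 0 0 0 -0.17 1' && python3 -m jog '0 0 0 0 0 -0.17 1;0 0 0 0 0 -0.17 1;0 0 0 0 0 0 1;0 0 0 0 0 0 1'
python3 - <<'E'
from h import *
go(478,250,189,100)
s=snapshot("scene");cv2.imwrite("pics/tote.png",s["img"][100:400,240:640,::-1])
E
```

```text
time: 4.03
tool_pos: [457.0, -210.8, 306.5]
tcp_rot: [-180.0, 0.0, -22.7]
ft_force: [-0.7, -0.5, -0.2]
finger_gap: 41.3
grip_force: 46.0
time: 4.65
tool_pos: [468.2, 46.7, 306.1]
tcp_rot: [-180.0, -0.0, -22.7]
ft_force: [2.0, -0.1, -1.1]
finger_gap: 41.6
grip_force: 46.1
time: 5.28
tool_pos: [476.9, 252.9, 305.8]
tcp_rot: [-179.9, 0.0, -22.5]
ft_force: [-1.2, 0.1, -1.7]
finger_gap: 41.9
grip_force: 46.1
time: 5.9
tool_pos: [477.5, 248.9, 305.7]
tcp_rot: [180.0, 0.0, 28.6]
ft_force: [-1.4, -0.6, -1.0]
finger_gap: 41.2
grip_force: 46.0
time: 6.52
tool_pos: [477.4, 248.9, 305.7]
tcp_rot: [-180.0, 0.0, 79.6]
ft_force: [0.4, 0.3, -0.4]
finger_gap: 41.4
grip_force: 46.0
time: 7.02
tool_pos: [477.4, 249.4, 305.7]
tcp_rot: [-180.0, 0.0, 99.4]
ft_force: [-0.1, 0.5, -1.1]
finger_gap: 41.3
grip_force: 46.0
at [477.4 249.4 305.7] [-1.800e+02  1.000e-02  9.943e+01] t 7.03 shift [0.005 0.007 1.167] turn [-0.    0.   -0.01]
```

View pics/tote.png

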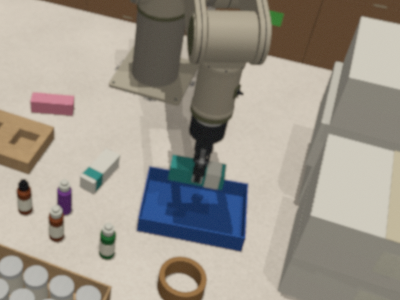

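The carton hangs level above the tote (crop (197,170)). Lowering it and releasing, then backing off.

```bash
python3 -m jog '0 0 0.35 0 0 0 1;0 0 0.35 0 0 0 1;0 0 0.25 0 0 0 1;0 0 0.12 0 0 0 1;0 0 0.08 0 0 0 1' && python3 -m jog '0 0 0 0 0 0 1;0 0 0 0 0 0 -0.5;0 0 0 0 0 0 -1;0 0 0 0 0 0 -1;0 0 0 0 0 0 -1' && python3 -m jog '0 0 0 0 0 0 -1;0 0 -0.2 0 0 0 -1;0 0 -0.4 0 0 0 -1;0 0 -0.4 0 0 0 -1;0 0 -0.3 0 0 0 -1'
python3 - <<'E'
from h import *
go(671,-12,340,0)
T=snapshot("top")
for n,b in(("teal",(80,170,230,285)),):
    c=big(mask(T,(80,80,40),(100,255,255),b));r=cv2.minAreaRect(c);print(r,plane(T,r[0],46))
E
```

```text
time: 7.7
tool_pos: [477.6, 249.9, 190.6]
tcp_rot: [180.0, -0.0, 99.6]
ft_force: [-0.8, 0.1, -0.7]
finger_gap: 41.5
grip_force: 46.2
time: 8.32
tool_pos: [477.5, 249.9, 190.9]
tcp_rot: [180.0, -0.0, 99.7]
ft_force: [0.2, 0.6, 0.7]
finger_gap: 85.3
grip_force: 0.0
time: 8.95
tool_pos: [477.6, 250.0, 322.8]
tcp_rot: [179.9, -0.0, 99.7]
ft_force: [0.1, 0.3, 0.2]
finger_gap: 85.6
grip_force: 0.0
at [477.6 250.  322.8] [ 1.799e+02 -2.000e-02  9.968e+01] t 8.95 shift [-2.907  1.466 -0.171] turn [ 1.000e-03 -2.000e-03  1.661e+00]
((167.33816528320312, 225.44796752929688), (22.88460922241211, 44.78084182739258), 81.25383758544922) [482.01902948 221.87820706  46.        ]
```

The carton lies in the tote. Moving over the bottle with the fingers closing along y, clear of its neighbours.

```bash
python3 -m jog '-0.482 0.246 0 0 0 0 -1;-0.482 0.246 0 0 0 0 -1;-0.482 0.246 0 0 0 0 -1;-0.482 0.246 0 0 0 0 -1;-0.482 0.246 0 0 0 0 -1' && python3 -m jog '-0.482 0.246 0 0 0 0 -1;0 0 0 0 0 0.166 -1;0 0 0 0 0 0.166 -1;0 0 0 0 0 0.166 -1;0 0 0 0 0 0.166 -1' && python3 -m jog '0 0 0 0 0 0.166 -1;0 0 0 0 0 0.166 -1;0 0 0 0 0 0.166 -1;0 0 0 0 0 0.166 -1;0 0 0 0 0 0.166 -1' && python3 -m jog '0 0 0 0 0 0.166 -1;0 0 0.5 0 0 0 -1;0 0 0.1 0 0 0 -1;0 0 0 0 0 0 -1'
python3 - <<'E'
from h import *
go(672,-10,213,0)
s=snapshot("scene");print(proj(s,[[672,-10,0],[672,-10,102],[672,-10,263-173]]))
cv2.imwrite("pics/bot.png",cv2.resize(s["img"][210:360,200:400,::-1],(800,600),interpolation=cv2.INTER_CUBIC))
E
```

```text
time: 9.62
tool_pos: [640.0, 31.5, 320.4]
tcp_rot: [-180.0, -0.0, 99.7]
ft_force: [-0.5, 0.9, 0.0]
finger_gap: 85.5
grip_force: 0.0
time: 10.25
tool_pos: [671.5, -10.5, 320.1]
tcp_rot: [-180.0, 0.0, 59.5]
ft_force: [-0.1, -0.0, -0.2]
finger_gap: 85.3
grip_force: 0.0
time: 10.88
tool_pos: [671.5, -10.4, 320.2]
tcp_rot: [-180.0, 0.0, 9.7]
ft_force: [-0.1, -0.2, 0.2]
finger_gap: 85.5
grip_force: 0.0
time: 11.38
tool_pos: [671.0, -10.3, 259.6]
tcp_rot: [-180.0, 0.2, 0.1]
ft_force: [0.1, 0.3, 0.2]
finger_gap: 85.6
grip_force: 0.0
at [671.  -10.3 259.6] [-1.7998e+02  1.6000e-01  1.0000e-01] t 11.38 shift [ 0.011 -0.003  0.466] turn [-0.     0.003  0.002]
[[295.56418838 335.30006492]
 [294.97358048 306.51747409]
 [295.04643018 310.06158694]]
```

View pics/bot.png

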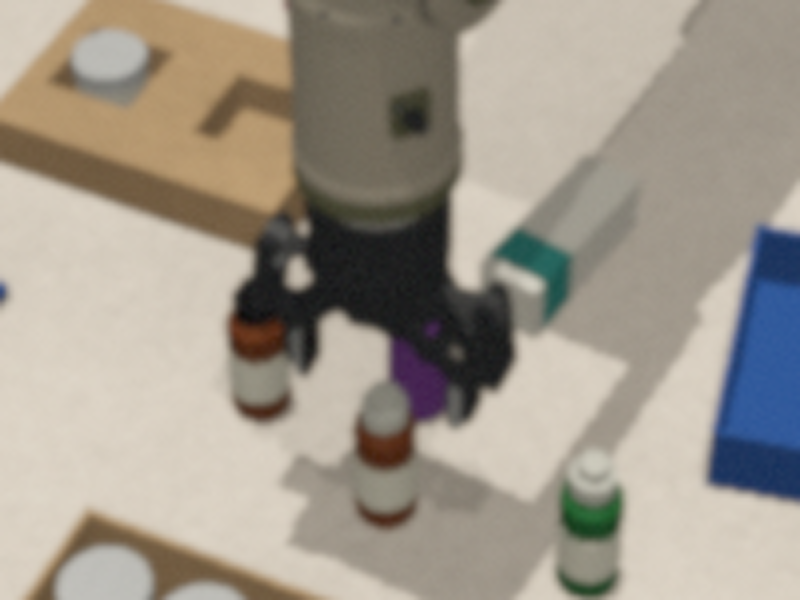

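The picture shows the fingertips at crop (300,355) and (460,410) straddling the amber bottle with the white cap at (386,392). It sits 3-5 mm nearer the camera, so I'm correcting slightly, descending and gripping.

```bash
python3 -m jog '0.03 -0.02 0.06 0 0 0 -1;0 0 0.2 0 0 0 -1;0 0 0.2 0 0 0 -1;0 0 0 0 0 0 -1' && python3 -m jog '0 0 0 0 0 0 0;0 0 0 0 0 0 1;0 0 0 0 0 0 1;0 0 0 0 0 0 1;0 0 0 0 0 0 1' 40 && python3 -m jog '0 0 0 0 0 0 1;0 0 0 0 0 0 1' && python3 -m jog '0 0 -0.1 0 0 0 1;0 0 -0.3 0 0 0 1;0 0 -0.5 0 0 0 1;0 0 -0.3 0 0 0 1;0 0 0 0 0 0 1'
python3 - <<'E'
from h import *
go(450,-208,320,0)
E
```

```text
time: 11.92
tool_pos: [672.9, -8.2, 210.7]
tcp_rot: [-180.0, 0.4, 0.1]
ft_force: [-0.4, 0.5, -1.3]
finger_gap: 85.4
grip_force: 0.0
time: 12.55
tool_pos: [675.0, -8.5, 215.8]
tcp_rot: [180.0, -0.1, 0.1]
ft_force: [-1.7, -0.3, 5.8]
finger_gap: 34.7
grip_force: 40.2
time: 12.8
tool_pos: [675.0, -8.5, 215.8]
tcp_rot: [180.0, -0.1, 0.1]
ft_force: [-0.6, -1.1, 6.4]
finger_gap: 34.9
grip_force: 40.2
time: 13.42
tool_pos: [675.5, -8.4, 339.0]
tcp_rot: [180.0, -0.4, 0.1]
ft_force: [0.7, 0.6, -1.8]
finger_gap: 34.7
grip_force: 40.0
at [675.5  -8.4 339. ] [ 1.7997e+02 -3.7000e-01  9.0000e-02] t 13.43 shift [-2.26   1.992  0.176] turn [ 0.    -0.006  0.001]
```

```bash
python3 -m jog '-0.377 0.332 0 0 0 0 1;-0.377 0.332 0 0 0 0 1;-0.377 0.332 0 0 0 0 1;-0.377 0.332 0 0 0 0 1;-0.377 0.332 0 0 0 0 1' && python3 -m jog '-0.377 0.332 0 0 0 0 1;0 0 0.3 0 0 0 1;0 0 0.3 0 0 0 1;0 0 0 0 0 0 1;0 0 0 0 0 0 1'
python3 - <<'E'
from h import *
go(450,-208,228,0)
s=snapshot("scene");b=sense()["tool_pos"][2]-215.8
Q=[[450,-208,b],[450,-208,b+102],[450,-208,12]]+[[450+i*30.5,-208+j*30.5,42] for i,j in((-1,-1),(-1,1),(1,1),(1,-1))]+[[450+i*75,-263+j*105,42] for i,j in((-1,-1),(-1,1),(1,1),(1,-1))]
print(((proj(s,Q)-[200,130])*4).round(0).tolist())
cv2.imwrite("pics/pk.png",cv2.resize(s["img"][130:280,200:400,::-1],(800,600),interpolation=cv2.INTER_CUBIC))
E
```

```text
time: 14.05
tool_pos: [484.4, -175.2, 332.7]
tcp_rot: [-179.9, 0.2, 0.1]
ft_force: [0.2, -0.3, -1.1]
finger_gap: 35.2
grip_force: 40.1
time: 14.68
tool_pos: [448.7, -207.8, 274.9]
tcp_rot: [-180.0, 0.0, 0.1]
ft_force: [0.5, -0.6, -1.4]
finger_gap: 34.5
grip_force: 40.2
at [ 448.7 -207.8  274.9] [-1.7998e+02  3.0000e-02  1.0000e-01] t 14.68 shift [0.013 0.002 0.469] turn [-0.     0.001  0.002]
[[252.0, 410.0], [243.0, 288.0], [255.0, 464.0], [233.0, 388.0], [316.0, 415.0], [273.0, 474.0], [189.0, 446.0], [97.0, 296.0], [373.0, 382.0], [268.0, 528.0], [-21.0, 432.0]]
```

View pics/pk.png

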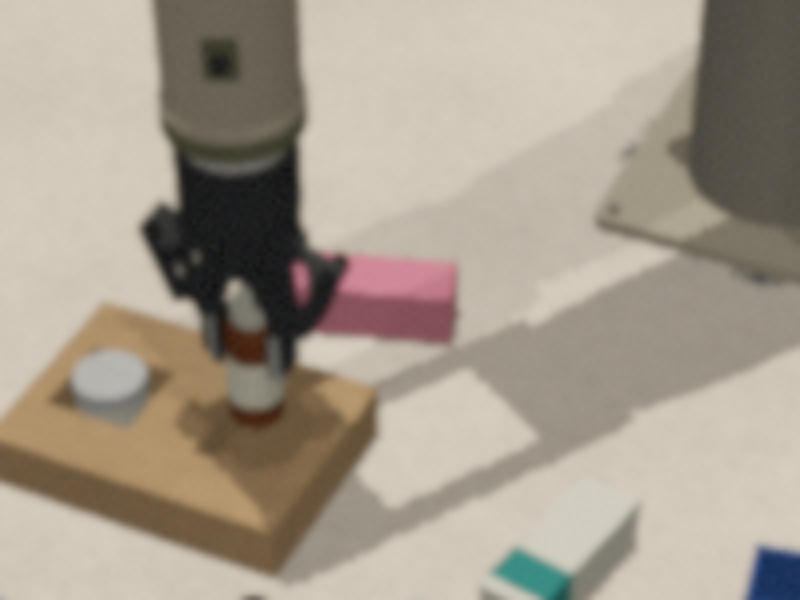

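The bottle hangs over the pocket: base at crop (257,410) against an expected (252,410), with the tray corners off by the same small amount. Lowering gently.

```bash
python3 -m jog '0.02 0 0.1 0 0 0 1;0 0 0.12 0 0 0 1;0 0 0.1 0 0 0 1;0 0 0.08 0 0 0 1;0 0 0 0 0 0 1' && python3 -m jog '0 0 0.03 0 0 0 1;0 0 0.02 0 0 0 1;0 0 0 0 0 0 1;0 0 0 0 0 0 1'
```

```text
time: 15.35
tool_pos: [450.2, -207.7, 233.6]
tcp_rot: [-179.9, 0.1, 0.1]
ft_force: [0.4, -0.2, 0.1]
finger_gap: 34.8
grip_force: 40.1
time: 15.85
tool_pos: [450.7, -208.0, 229.9]
tcp_rot: [180.0, -0.0, 0.1]
ft_force: [-1.0, -0.0, -0.4]
finger_gap: 34.9
grip_force: 40.2
```

```bash
python3 -m jog '0 0 0.02 0 0 0 1;0 0 0 0 0 0 1;0 0 0 0 0 0 1' && python3 -m jog '0 0 0.02 0 0 0 1;0 0 0 0 0 0 1;0 0 0 0 0 0 1'
```

```text
time: 16.23
tool_pos: [450.7, -208.0, 227.8]
tcp_rot: [180.0, -0.0, 0.1]
ft_force: [0.6, -0.6, 0.3]
finger_gap: 35.0
grip_force: 40.2
time: 16.6
tool_pos: [451.2, -208.3, 227.6]
tcp_rot: [179.9, -0.1, 0.1]
ft_force: [-4.1, 1.6, 13.9]
finger_gap: 35.0
grip_force: 41.0
```

Contact with the pocket floor: 14 N at TCP z 227.6, as predicted. Easing off 1 mm, releasing and retreating.

```bash
python3 -m jog '0 0 -0.015 0 0 0 1;0 0 0 0 0 0 1;0 0 0 0 0 0 0.2;0 0 0 0 0 0 -0.3;0 0 0 0 0 0 -1' 20 && python3 -m jog '0 0 0 0 0 0 -1;0 0 0 0 0 0 -1;0 0 0 0 0 0 -1;0 0 -0.1 0 0 0 -1;0 0 -0.2 0 0 0 -1' && python3 -m jog '0 0 -0.4 0 0 0 -1;0 0 -0.5 0 0 0 -1;0 0 -0.2 0 0 0 -1;0 0 0 0 0 0 -1;0 0 0 0 0 0 -1'
python3 - <<'E'
from h import *
s=snapshot("scene");print(((proj(s,[[450,-208,12],[450,-208,114]])-[200,130])*3).round().tolist())
cv2.imwrite("pics/end.png",cv2.resize(s["img"][130:330,200:460,::-1],(780,600),interpolation=cv2.INTER_CUBIC))
E
```

```text
time: 17.23
tool_pos: [450.4, -207.8, 226.8]
tcp_rot: [-180.0, 0.0, 0.1]
ft_force: [0.4, -0.1, 0.4]
finger_gap: 70.1
grip_force: 0.0
time: 17.85
tool_pos: [450.3, -207.7, 257.2]
tcp_rot: [-179.9, 0.1, 0.1]
ft_force: [0.8, 0.5, 1.1]
finger_gap: 85.4
grip_force: 0.0
time: 18.48
tool_pos: [450.3, -207.7, 366.1]
tcp_rot: [-180.0, 0.1, 0.1]
ft_force: [-0.2, -0.2, -0.5]
finger_gap: 85.6
grip_force: 0.0
[[191.0, 348.0], [185.0, 260.0]]
```

View pics/end.png

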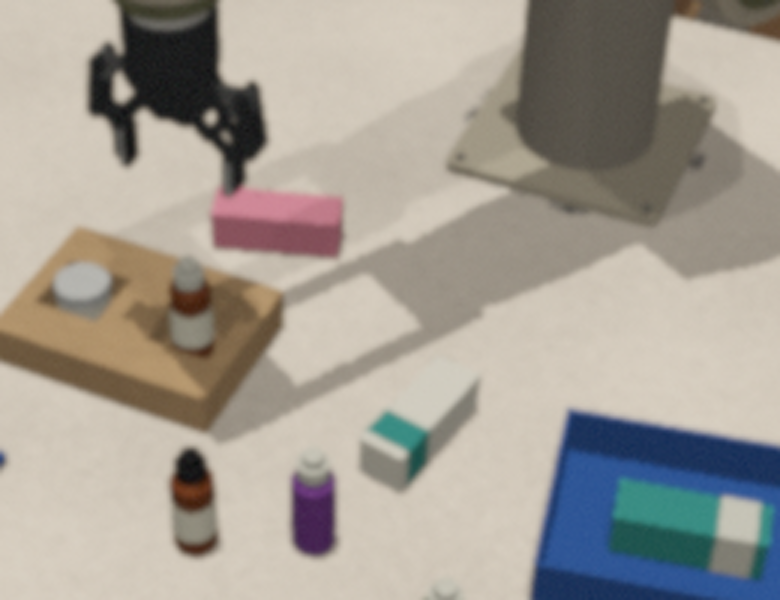

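The bottle stands upright in the pocket (cap (188,270), base about (191,345)), the carton lies flat in the tote (690,525), and the gripper is clear. Handing in.

```bash
python3 -c "
from bench import *
print(hand_in())"
```

```text
the job is handed in; nothing more can be done
None
```

The teal carton lies flat in the blue tote and the amber white-capped bottle stands upright in the cleared pocket; I handed the job in after about 18.5 s of robot time, and the hand-in gave no verdict.

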